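# Shut and lock the fryer's drain valve

## Robot

A 6-joint arm with a two-finger parallel gripper is mounted at the origin on the work surface. World frame = base frame: x ahead of the robot, y to its left, z up, the work surface at z = 0. Lengths are in m, angles in rad, forces in N, time in s.
With the tool pointing down it reaches from about 0.225 to 0.875 m from the base axis. Payload 3.4 kg.
Tool frame: the origin (TCP) lies between the finger pads; the fingertips stand 8 mm ahead of it and the grasp point (between the pads) lies 11 mm behind it; z points along the fingers, y is the line along which they close (so a half turn about z gives the same grasp; the last joint's range is limited). The gripper opens to 85 mm and grips with 20 to 120 N. Pads are 22 mm wide; open, the fingers measure 114 mm over their backs; the gripper's body (76 mm by 85 mm) begins 54 mm behind the grasp point. The pads swing forward as they close: fully open they stand 13 mm farther back than shut.
Start: joints at [-1.356, 0.276, 1.505, -0, 1.361, -0.121], TCP at [0.189, -0.543, 0.239] pointing down, gripper open.
Joint ranges: [-2.89, 2.89], [-0.75, 2.08], [0.22, 2.7], [-1.18, 4.32], [0.11, 2.71], [-2.7, 2.7]. Speed limits (rad/s): [2.57, 2.57, 3.14, 3.14, 3.14, 3.14].

## Interface

Orientations are given as a unit quaternion [w, x, y, z].
In Python, from rig import manip, optics, finder gives the robot as it stands.
- The arm moves only by the tool servo_tool, never from a script. Its argument "increments" is a list of rows, each a list of 7 numbers: the shift along the tool's x, y, z in cm, then the turn, a rotation vector about the tool's x, y, z in degrees, then the closure, from -1 (fully open) to 1 (shut). In form: [[x, y, z, rx, ry, rz, gripper], ...]. A call has exactly 5 rows; each row shifts and turns the commanded pose from where the row before left it, along the tool's axes as they then stand; what a row does not reach is not made up. A row lasts 1/10 s, in which the tool goes at most 50 mm and 8.59 degrees, less where a joint would pass 70% of its speed; a pose out of reach is approached as far as the arm can. A call is refused whole if a number of a shift passes 5 or a number of a turn 8.59, either way. A call with a gripper value outside its range is refused whole. The fingers move at their own pace and stop on an object; "squeeze" is the grip in N (left out, the last holds). Time passes only in rows, so rows that do not move let the fingers close, or fill a call up. It gives the time, the measured TCP pose, the force, the opening and the grip force at its end, in the units of the state.
- manip.get_state(): the state, without advancing time (a new reading comes with each control period).
- optics.get_image(name): name is "scene" or "top" or "wrist"; returns the picture (400x640x3 uint8, red, green, blue); there is no depth.
- optics.get_calibration(name): a dict with "fov_y" (degrees; the focal length in pixels is half the picture's height over the tangent of half this angle, whatever the lens; pixels are square), "cx", "cy" (the principal point, pixels), "world_to_cam" (4x4, takes a point from world to camera coordinates). Camera axes: x right, y down, z forward; pixel columns grow to the right and rows downward; lengths in m; the calibration is good to about 2 mm. A picture is of the moment at which its call begins: read the wrist's pose just before it. get_calibration takes no time and is no camera call; for the wrist camera it gives the pose at the moment of the call.
- manip.sign_off(): hands the job in; it is judged then, once.
Trained networks look in the newest picture that a camera, given by its name, has taken for a name from the list of things; names that differ only in an ending like _2 or _b are one class to them, and where a whole thing is asked for, a point or a joint stands for the part that bears it (a point fixed in the world has none). Each returns a list of dicts, best first, with "p" (0 to 1); they miss things now and then, are a little off and sometimes report something else, mostly with a low value. They report only what shows in the picture. A call takes as long as a camera call.
- finder.silhouettes(label, camera): "region" (400x640 bool, what is visible of it) and "box" ([centre column, centre row, width, height] in pixels, round what is visible of it).
- finder.tip_of(label, camera): "at" ([column, row] in pixels: a listed point, or the origin of a listed thing).
The state is a dict: "clock": time; "qpos": joint angles; "qd": joint speeds; "effort": joint torques, N m; "position": TCP position; "ee_rot": TCP orientation; "contact_force": force on the tool from outside, world axes, zero at the start; "moment": the same for the moment, N m; "width": finger opening in m; "gripper_force": force on a finger pad.
Only numpy, scipy, OpenCV 4.12 (cv2) and the standard library are available. Lean on these libraries where they do the work, as an engineer would, in place of code of your own. Each camera call takes 0.05 s, during which the arm holds its last target. There are 200 camera calls.

## Task

The fryer has been drained and washed, so shut its drain valve and lock it before fresh oil goes in. Push the valve lever round with a fingertip until the slot in the lock disc lines up with the slide bolt, then push the bolt by its upright tab fully home through the slot. Only push: do not grip the lever or the bolt, leave everything else on the counter where it is, and finish with the hand clear.

Things in the scene. Friction and masses are not known exactly. Their poses are not given: they have to be found in the camera images.
- fryer: fixed stainless countertop fryer, 320 wide, 380 deep, 215 mm high (rear head 300), with a drain line on its front: level 34 mm pipe, axis 100 mm high, through a ball valve to a down-turned elbow. Origin: on the counter under the upright valve stem. z up; x along the pipe from outlet to fryer (front panel at x = +180 mm, elbow at -155); y level, across the pipe.
- valve_axis (a point): point on the upright stem axis of the valve, at mid thickness of the lock disc, 154 mm above the counter. The lock disc (plain steel, 92 mm diameter, 8 mm thick, top at 158 mm) and the lever turn together about this axis; the nut on top reaches 175 mm.
- valve_lever (a joint): angle (rad) of lever and disc, counter-clockwise from above. 0: shut, lever square off the pipe along the fryer's -y, slot facing the bolt. Found open at 0.65 to 1.35, leaning round towards the fryer (1.57: along its +x). No stop or click at 0: it turns on to -0.4 (other limit 1.6). Takes 4 to 5 N at the grip and stays where left.
- lever_grip (a point): middle of the black sleeve on the lever, 90 mm from the stem axis, 161 mm above the counter. The sleeve is 70 mm long (from 55 to 125 mm off the axis), 24 mm wide and 16 mm high (153 to 169 mm above the counter), with free space beside it and 60 mm or more below.
- slot_mouth (a point): middle of the mouth of the disc's only slot, on the rim, 46 mm from the stem axis, 154 mm above the counter. The slot is 18 mm wide with parallel sides, open at the rim and 26 mm deep towards the axis, a quarter turn clockwise (from above) from the lever.
- slide_bolt (a joint): travel (m) of the slide bolt: 0 withdrawn, 0.030 fully home with the tab against its guide strap. Slides level along the fryer's +x, straight at the stem axis; found between 0 and 0.004. The nose meets the disc's rim after 8 mm unless the slot faces it (within about 0.06 rad). About 3 N of friction; stays where left.
- bolt_nose (a point): front end of the bolt bar, 154 mm above the counter, 54 mm from the stem axis when withdrawn. The bar is 12 mm wide and 7 mm thick with a round nose, held in two straps on a bracket over the outlet pipe.
- bolt_tab (a point): middle of the rear face (turned away from the valve; push here) of the bolt's upright finger tab, 172 mm above the counter, 128 mm from the stem axis when withdrawn. The tab is 32 mm wide across the pipe, 8 mm thick, from 150 to 188 mm above the counter; free space behind and above it (top of the outlet pipe at 117 mm).
- drain_pan: open steel pan 155 x 300 x 60 mm under the outlet elbow; leave it. Origin at the middle of its underside.
- salt_shaker: steel shaker, 60 mm diameter, 102 mm high, near the valve on the side away from the lever; leave it. Origin at the middle of its underside.
- fryer_brush: brush 240 mm long, about 20 mm high, lying on the counter on the lever's side of the valve; leave it. Origin at its middle, on the counter.
- spray_bottle: white spray bottle, 72 mm diameter, 205 mm high; leave it. Origin at the middle of its underside.
- croquettes_a: the nearer clear plastic pack of croquettes 164 x 122 x 35 mm on the pale green board; leave it. Origin at the middle of its underside.
- pepper_shaker: smaller steel shaker, 48 mm diameter, 78 mm high, between the salt shaker and the fryer's front; leave it. Origin at the middle of its underside.

How it is judged:
On the way, in this order (a step that is already met when the one before it is completed fails the run):
1. the lever is pushed round until the slot faces the bolt, the bolt still out of the slot (value of joint valve_lever between -0.12 and 0.12 rad and value of joint slide_bolt below 0.012 m), for 0.1 s.
2. the bolt is pushed home through the slot (value of joint slide_bolt above 0.026 m and value of joint valve_lever between -0.12 and 0.12 rad), for 0.1 s.
At the end, for the whole second after the job is handed in: the bolt is home (at least 26 of its 30 mm) in the slot of the lock disc, the lever stands within 0.12 rad of shut, both at rest (all of step 2 and velocity of joint slide_bolt between -0.01 and 0.01 m/s and velocity of joint valve_lever between -0.05 and 0.05 rad/s); the robot touches nothing.
It fails at once if another thing on the counter is lifted, carried or pushed more than 30 mm (distance of any of drain_pan, salt_shaker, fryer_brush, spray_bottle, croquettes_a, pepper_shaker from where it was at the start of the episode above 0.03 m).
It fails at once if the lever is gripped (pressed from both sides at once) instead of pushed (contact force between the fingers and valve_lever_c0 above 2.5 N and contact force between the fingers and valve_lever_c1 above 2.5 N).
It fails at once if the bolt's tab is gripped (pressed from both sides at once) instead of pushed ((contact force between the fingers and slide_bolt_c0 above 2.5 N and contact force between the fingers and slide_bolt_c1 above 2.5 N) or (contact force between the fingers and slide_bolt_c2 above 2.5 N and contact force between the fingers and slide_bolt_c3 above 2.5 N)).
It also fails if it takes over 51 s, if anything falls off the work surface, if the arm or the gripper's body presses on something with over 40 N, if the wrist force passes 120 N, or if a joint passes its speed limit or range.

## Working session

There is one attempt and no reset: what is moved stays moved. The work goes in short steps, Python scripts to look and compute and a tool call to move; the robot and the scene stay as the last step left them, time stands still between calls to the robot, and variables do not carry over. Pictures are saved under pics/ and viewed, at most 10 in all, crops included, and the job is handed in when it is done.

Besides the shell and the picture viewer there is one more tool, called after "Call:" in YAML: its name, and indented under it one key for each argument. servo_tool: Moves the arm, as the interface text tells. Its arguments: {"type":"object","properties":{"increments":{"type":"array","items":{"type":"array","items":{"type":"number"}}},"squeeze":{"type":"number"}},"required":["increments"]}

```bash
ls; mkdir -p pics; cat > h.py <<'E'
import numpy as np,cv2
from rig import manip,optics,finder
def K(c):
    f=200/np.tan(np.radians(c['fov_y'])/2); return f
def proj(c,p):
    q=c['world_to_cam']@np.r_[p,1]; f=K(c); return np.array([c['cx']+f*q[0]/q[2],c['cy']+f*q[1]/q[2]])
def ray(c,uv):
    T=np.array(c['world_to_cam']); f=K(c); d=np.array([(uv[0]-c['cx'])/f,(uv[1]-c['cy'])/f,1.])
    R=T[:3,:3]; o=-R.T@T[:3,3]; d=R.T@d; return o,d/np.linalg.norm(d)
def atz(c,uv,z):
    o,d=ray(c,uv); return o+d*(z-o[2])/d[2]
def tri(rs):
    A=0;b=0
    for o,d in rs:
        P=np.eye(3)-np.outer(d,d); A=A+P;b=b+P@o
    return np.linalg.solve(A,b)
E
python3 - <<'E'
from h import *
np.set_printoptions(precision=4,suppress=True)
s=manip.get_state();print(s['clock'],s['position'],s['ee_rot'],s['qpos'])
C={}
for n in ['scene','top','wrist']:
    C[n]=optics.get_calibration(n); C[n]['world_to_cam']=np.array(C[n]['world_to_cam'])
    im=optics.get_image(n); cv2.imwrite(f'pics/{n}0.png',im[:,:,::-1])
    T=C[n]['world_to_cam'];print(n,'cam',-T[:3,:3].T@T[:3,3])
H={'valve_axis':.154,'lever_grip':.161,'slot_mouth':.154,'bolt_nose':.154,'bolt_tab':.172,'salt_shaker':0,'pepper_shaker':0,'fryer_brush':0,'spray_bottle':0,'fryer':0}
for l,z in H.items():
    rs=[]
    for n in ['scene','top','wrist']:
        r=finder.tip_of(l,n)
        if r and r[0]['p']>.3:
            rs.append(ray(C[n],r[0]['at'])); print(l,n,r[0]['p'],np.array(r[0]['at']),atz(C[n],r[0]['at'],z))
    if len(rs)>1: print('   tri',tri(rs))
E
```

```text
pics
0.0 [ 0.1894 -0.5424  0.2384] [-0.0009  0.9859  0.1671 -0.    ] [-1.356   0.2766  1.5062  0.      1.3607 -0.121 ]
scene cam [ 1.126  -0.0086  0.9508]
top cam [0.3925 0.0512 1.0317]
wrist cam [ 0.2522 -0.521   0.374 ]
valve_axis scene 0.82 [246.4 214.9] [ 0.5909 -0.1584  0.154 ]
valve_axis top 0.66 [410.2 175.6] [ 0.5993 -0.1541  0.154 ]
   tri [ 0.5972 -0.1544  0.1628]
lever_grip scene 0.65 [216.7 201.5] [ 0.549  -0.2343  0.161 ]
lever_grip top 0.97 [450.7 199.8] [ 0.548  -0.2369  0.161 ]
   tri [ 0.5481 -0.2358  0.1602]
slot_mouth scene 0.9 [256.7 202.1] [ 0.553  -0.1336  0.154 ]
slot_mouth top 0.86 [398.3 195.3] [ 0.5562 -0.1282  0.154 ]
   tri [ 0.5556 -0.1304  0.1569]
bolt_nose scene 0.68 [268.1 220.1] [ 0.6103 -0.1038  0.154 ]
bolt_nose top 0.56 [386.5 171.4] [ 0.6071 -0.1037  0.154 ]
   tri [ 0.608  -0.1043  0.1504]
bolt_tab scene 0.45 [294.4 213.9] [ 0.6083 -0.037   0.172 ]
bolt_tab top 0.65 [352.4 166.3] [ 0.6117 -0.0294  0.172 ]
   tri [ 0.6107 -0.033   0.175 ]
salt_shaker scene 0.58 [256.2 279.1] [ 0.6979 -0.1526  0.    ]
salt_shaker top 0.74 [392.8 151.3] [ 0.697  -0.1471  0.    ]
   tri [ 0.6975 -0.1501 -0.0016]
pepper_shaker scene 0.82 [201.7 276.7] [ 0.6801 -0.2994  0.    ]
pepper_shaker top 0.76 [453.1 157.5] [ 0.6851 -0.2997  0.    ]
   tri [ 0.6832 -0.2974  0.0067]
fryer_brush scene 0.76 [266.1 194.5] [ 0.415  -0.1292  0.    ]
spray_bottle scene 0.94 [393.4 185. ] [0.4051 0.2762 0.    ]
fryer scene 0.64 [254.5 247. ] [ 0.599 -0.16   0.   ]
fryer top 0.85 [398.6 191.4] [ 0.5947 -0.1606  0.    ]
   tri [ 0.5958 -0.1613 -0.0056]
```

View pics/scene0.png

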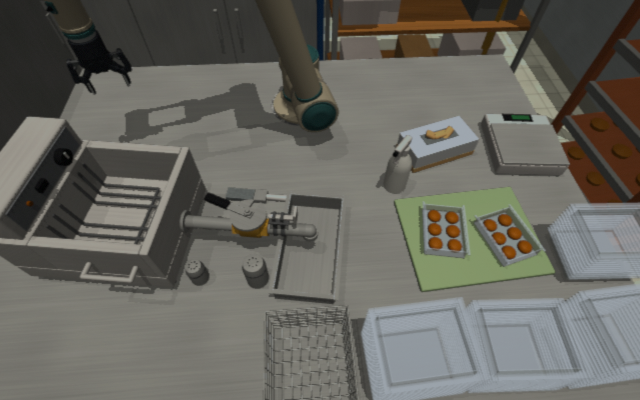

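View pics/top0.png

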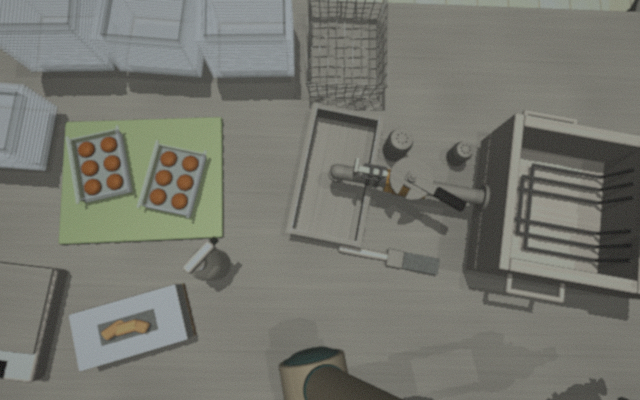

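```bash
python3 - <<'E'
from h import *
np.set_printoptions(precision=4,suppress=True)
from scipy.spatial.transform import Rotation as R
s=manip.get_state();q=np.array(s['ee_rot']);print(R.from_quat(q[[1,2,3,0]]).as_matrix(),s['width'],s['clock'])
# fits of fryer frame using known model points
C={n:optics.get_calibration(n) for n in ['scene','top']}
from scipy.optimize import least_squares
obs=[('scene',246.4,214.9,'a'),('top',410.2,175.6,'a'),('scene',216.7,201.5,'g'),('top',450.7,199.8,'g'),('scene',256.7,202.1,'s'),('top',398.3,195.3,'s'),('scene',268.1,220.1,'n'),('top',386.5,171.4,'n'),('scene',294.4,213.9,'t'),('top',352.4,166.3,'t'),('scene',254.5,247,'f'),('top',398.6,191.4,'f')]
def pts(v):
    x,y,h,th,b=v
    ex=np.array([np.cos(h),np.sin(h)]);o=np.array([x,y])
    rot=lambda a:np.array([np.cos(a),np.sin(a)])
    la=h-np.pi/2+th
    return {'a':np.r_[o,.154],'f':np.r_[o,0],'g':np.r_[o+.09*rot(la),.161],'s':np.r_[o+.046*rot(la-np.pi/2),.154],'n':np.r_[o-ex*(.054-b),.154],'t':np.r_[o-ex*(.128-b),.172]}
def f(v):
    P=pts(v); return np.r_[np.concatenate([proj(C[c],P[k])-[u,w] for c,u,w,k in obs]),(v[4]-.002)/.0007]
r=least_squares(f,[.597,-.156,-1.68,1.1,.002],loss='soft_l1',f_scale=2)
print(r.x,r.fun.round(1));P=pts(r.x);print(P)
E
```

```text
[[ 0.9441  0.3295  0.    ]
 [ 0.3295 -0.9441 -0.0001]
 [-0.      0.0001 -1.    ]] 0.08537045037353559 1.65
[ 0.5963 -0.1571 -1.6964  1.1435  0.0017] [ 0.4  1.8  1.4  1.4  0.2  0.  -1.5 -0.5  0.2  1.3  2.2 -0.4 -0.6 -2.5
  0.8  1.9  2.1  1.2  1.2 -0.2  1.  -0.9 -1.4 -0.7 -0.4]
{'a': array([ 0.5963, -0.1571,  0.154 ]), 'f': array([ 0.5963, -0.1571,  0.    ]), 'g': array([ 0.5491, -0.2337,  0.161 ]), 's': array([ 0.5572, -0.1329,  0.154 ]), 'n': array([ 0.6029, -0.1052,  0.154 ]), 't': array([ 0.6122, -0.0318,  0.172 ])}
```

The scene view shows the valve at about (246,215), the black sleeve at (217,201) leaning toward the fryer, and the bolt tab at about (294,214). The top view shows the disc at (410,176), the sleeve at (450,200) and the brush at (410,262). I'll move to a hover point with the fingers shut, turning on the way.

Call:
servo_tool:
  increments:
    - [1.16,-3.3,-1.2,0,0,0,1]
    - [1.16,-3.3,-1.2,0,0,0,1]
    - [1.16,-3.3,-1.2,0,0,0,1]
    - [1.16,-3.3,-1.2,0,0,0,1]
    - [1.16,-3.3,-1.2,0,0,0,1]

```text
clock: 2.15
position: [0.1897, -0.3666, 0.2997]
ee_rot: [0.0, 0.986, 0.167, 0.0]
contact_force: [0.3, 0.5, 0.4]
width: 0.0121
gripper_force: 0.0
```

Call:
servo_tool:
  increments:
    - [1.16,-3.3,0,0,0,0,1]
    - [1.16,-3.3,0,0,0,0,1]
    - [1.16,-3.3,0,0,0,0,1]
    - [3.3,1.15,0,0,0,0,1]
    - [3.3,1.15,0,0,0,0,1]

```text
clock: 2.65
position: [0.2602, -0.262, 0.3002]
ee_rot: [0.001, 0.986, 0.167, 0.0]
contact_force: [0.9, -1.4, 0.8]
width: 0.0004
gripper_force: 0.0
```

Call:
servo_tool:
  increments:
    - [3.3,1.15,0,0,0,0,1]
    - [3.3,1.15,0,0,0,0,1]
    - [3.3,1.15,0,0,0,0,1]
    - [3.3,1.15,0,0,0,0,1]
    - [3.3,1.15,0,0,0,0,1]

```text
clock: 3.15
position: [0.4362, -0.2627, 0.2994]
ee_rot: [0.0, 0.986, 0.167, 0.0]
contact_force: [-0.3, -0.7, 0.3]
width: 0.0004
gripper_force: 0.0
```

Call:
servo_tool:
  increments:
    - [3.3,1.15,0,0,0,0,1]
    - [3.3,1.15,0,0,0,0,1]
    - [3.3,1.15,0,0,0,0,1]
    - [3.3,1.15,0,0,0,0,1]
    - [0,0,0,0,0,-8.5,1]

```text
clock: 3.65
position: [0.5786, -0.2627, 0.2978]
ee_rot: [-0.0, 0.97, 0.243, 0.001]
contact_force: [-0.7, -0.1, -0.2]
width: -0.0002
gripper_force: 0.0
```

Call:
servo_tool:
  increments:
    - [0,0,0,0,0,-8.5,1]
    - [0,0,0,0,0,-8.5,1]
    - [0,0,0,0,0,-8.5,1]
    - [0,0,0,0,0,-8.5,1]
    - [0,0,0,0,0,-8.5,1]

```text
clock: 4.15
position: [0.5745, -0.2629, 0.2992]
ee_rot: [-0.0, 0.816, 0.578, -0.0]
contact_force: [0.3, 0.2, -0.4]
width: -0.0
gripper_force: 0.0
```

Call:
servo_tool:
  increments:
    - [0,0,0,0,0,-8.5,1]
    - [0,0,0,0,0,-8.5,1]
    - [0,0,0,0,0,-8.5,1]
    - [0,0,0,0,0,-8.5,1]
    - [0,0,0,0,0,-8.5,1]

```text
clock: 4.65
position: [0.5745, -0.2629, 0.2992]
ee_rot: [-0.0, 0.551, 0.834, -0.0]
contact_force: [-0.4, 0.2, -0.0]
width: 0.0002
gripper_force: 0.0
```

Call:
servo_tool:
  increments:
    - [0,0,0,0,0,-8.5,1]
    - [0,0,0,0,0,-8.5,1]
    - [0,0,0,0,0,-8.5,1]
    - [0,0,0,0,0,-8.5,1]
    - [0,0,0,0,0,0,1]

```text
clock: 5.15
position: [0.5745, -0.2629, 0.2993]
ee_rot: [-0.0, 0.286, 0.958, -0.0]
contact_force: [0.1, -0.8, -0.4]
width: -0.0001
gripper_force: 0.0
```

```bash
cat >> h.py <<'E'
from scipy.spatial.transform import Rotation as R
from scipy.optimize import least_squares
np.set_printoptions(precision=4,suppress=True)
def pts(v):
    x,y,h,th,b=v
    ex=np.array([np.cos(h),np.sin(h)]);o=np.array([x,y])
    rot=lambda a:np.array([np.cos(a),np.sin(a)])
    la=h-np.pi/2+th
    return {'valve_axis':np.r_[o,.154],'fryer':np.r_[o,0],'lever_grip':np.r_[o+.09*rot(la),.161],'slot_mouth':np.r_[o+.046*rot(la-np.pi/2),.154],'bolt_nose':np.r_[o-ex*(.054-b),.154],'bolt_tab':np.r_[o-ex*(.128-b),.172]}
def fit(obs,x0,w=None):
    # obs: (calib,label,uv,weight); residuals in mm at the object plane
    def f(v):
        P=pts(v);r=[]
        for c,l,uv,k in obs:
            d=np.linalg.norm(np.array(c['world_to_cam'])@np.r_[P[l],1])
            r.append((proj(c,P[l])-uv)*d/K(c)*1000*k)
        return np.r_[np.concatenate(r),(v[4]-.002)/.001*.5]
    return least_squares(f,x0,loss='soft_l1',f_scale=2)
def look(cam,name,save=True):
    s=manip.get_state(); c=optics.get_calibration(cam); im=optics.get_image(cam)
    cv2.imwrite(f'pics/{name}.png',im[:,:,::-1]); o=[]
    for l in ['valve_axis','lever_grip','slot_mouth','bolt_nose','bolt_tab']:
        r=finder.tip_of(l,cam)
        if r and r[0]['p']>.3: o.append((c,l,np.array(r[0]['at']),1.)); print(cam,l,r[0]['p'],r[0]['at'])
    return s,o
def yaw(s):
    q=np.array(s['ee_rot']);m=R.from_quat(q[[1,2,3,0]]).as_matrix();return m
E
python3 - <<'E'
from h import *
import pickle
s,o=look('wrist','w1')
print(s['clock'],s['position'],yaw(s),s['contact_force'],s['width'],s['qpos'])
o2=[]
for c,l,u in [('scene','valve_axis',(246.4,214.9)),('top','valve_axis',(410.2,175.6)),('scene','lever_grip',(216.7,201.5)),('top','lever_grip',(450.7,199.8)),('scene','slot_mouth',(256.7,202.1)),('top','slot_mouth',(398.3,195.3)),('scene','bolt_nose',(268.1,220.1)),('top','bolt_nose',(386.5,171.4)),('scene','bolt_tab',(294.4,213.9)),('top','bolt_tab',(352.4,166.3))]:
    o2.append((optics.get_calibration(c),l,np.array(u),1.))
pickle.dump((o,o2),open('obs.pkl','wb'))
for oo in (o,o+o2):
    if len(oo)<3: continue
    r=fit(oo,[.5963,-.1571,-1.696,1.1435,.0017]);print(r.x,r.fun.round(1))
E
```

```text
wrist valve_axis 0.91 [431.2, 142.0]
wrist lever_grip 0.9 [328.2, 150.2]
wrist slot_mouth 0.69 [427.2, 82.1]
wrist bolt_nose 0.56 [484.4, 118.3]
wrist bolt_tab 0.87 [587.9, 81.6]
5.15 [ 0.5745 -0.2629  0.2993] [[-0.836   0.5487 -0.0001]
 [ 0.5487  0.836  -0.0001]
 [ 0.     -0.0001 -1.    ]] [ 0.0742 -0.7642 -0.3586] -0.00012575097584346904 [-0.5392  0.3387  1.2668 -0.0001  1.5362 -1.5292]
[ 0.5896 -0.1546 -1.7699  1.2882  0.0017] [-11.4  -8.1   1.1   0.5   1.6  11.7   1.7  -3.6  -2.1   0.8  -0.1]
[ 0.5914 -0.1555 -1.752   1.2499  0.0014] [-11.1  -0.7   1.5   0.9   5.7  19.5   2.1   0.2  -2.9  -0.6   4.3   0.4
   2.2  11.6   0.   -1.2  -3.8  -0.2   0.4  -2.3   7.7   7.8   0.2 -11.7
   0.1   9.1   9.2   6.7   2.3  -3.7  -0.3]
```

View pics/w1.png

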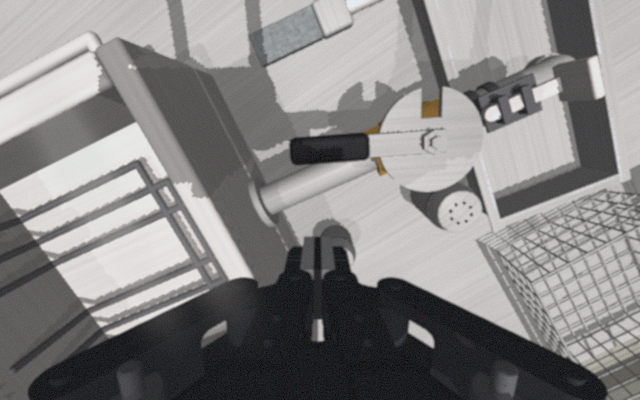

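The wrist view shows the sleeve at (328,150), the disc centre at (431,142) with the slot at about (431,90), and the bolt tab at about (590,80). I'll fix the residual scaling and refit.

```bash
sed -i "s/np.linalg.norm(np.array(c\['world_to_cam'\])@np.r_\[P\[l\],1\])/(np.array(c['world_to_cam'])@np.r_[P[l],1])[2]/" h.py
python3 - <<'E'
from h import *
import pickle
o,o2=pickle.load(open('obs.pkl','rb'))
for n,oo in (('w',o),('st',o2),('all',o+o2)):
    r=fit(oo,[.5963,-.1571,-1.696,1.1435,.0017]);print(n,r.x,r.fun.round(1))
H=dict(valve_axis=.154,lever_grip=.161,slot_mouth=.154,bolt_nose=.154,bolt_tab=.172)
for c,l,uv,k in o+o2: print(l,atz(c,uv,H[l]), c['fov_y'])
print('axis at nut top',atz(o[0][0],o[0][2],.175))
E
```

```text
w [ 0.5896 -0.154  -1.772   1.2949  0.0024] [-2.4 -2.5  0.9  0.2  0.8  2.6  0.4 -0.9 -0.5  0.4  0.2]
st [ 0.5956 -0.1568 -1.6981  1.1536  0.0009] [ 1.4  3.9  2.8  3.6  0.5 -0.  -3.  -1.1  0.5  2.7  4.7 -0.  -0.3 -6.6
  0.5  4.6  6.4  2.5  1.3 -0.1 -0.6]
all [ 0.5931 -0.1557 -1.7279  1.2105  0.0016] [-2.3  1.4  1.1  0.5  2.8  6.6  0.5  0.6 -1.1 -1.3  2.6  1.7  1.7  6.
  0.4 -0.4 -2.9 -0.7  0.6  0.1  4.7  3.1 -0.1 -7.6  0.3  5.6  6.3  3.5
  1.4 -1.2 -0.2]
valve_axis [ 0.5931 -0.1531  0.154 ] 66.2307038654599
lever_grip [ 0.5476 -0.2345  0.161 ] 66.2307038654599
slot_mouth [ 0.5461 -0.1324  0.154 ] 66.2307038654599
bolt_nose [ 0.6005 -0.1041  0.154 ] 66.2307038654599
bolt_tab [ 0.6147 -0.0304  0.172 ] 66.2307038654599
valve_axis [ 0.5909 -0.1584  0.154 ] 55.97216281909809
valve_axis [ 0.5993 -0.1541  0.154 ] 50.15519382308613
lever_grip [ 0.549  -0.2343  0.161 ] 55.97216281909809
lever_grip [ 0.548  -0.2369  0.161 ] 50.15519382308613
slot_mouth [ 0.553  -0.1336  0.154 ] 55.97216281909809
slot_mouth [ 0.5562 -0.1282  0.154 ] 50.15519382308613
bolt_nose [ 0.6103 -0.1038  0.154 ] 55.97216281909809
bolt_nose [ 0.6071 -0.1037  0.154 ] 50.15519382308613
bolt_tab [ 0.6083 -0.037   0.172 ] 55.97216281909809
bolt_tab [ 0.6117 -0.0294  0.172 ] 50.15519382308613
axis at nut top [ 0.5875 -0.1586  0.175 ]
```

Call:
servo_tool:
  increments:
    - [0,0,2.8,0,0,0,1]
    - [0,0,2.8,0,0,0,1]
    - [0,0,2.8,0,0,0,1]
    - [0,0,2.0,0,0,0,1]
    - [0,0,1.0,0,0,0,1]

```text
clock: 5.95
position: [0.5735, -0.2623, 0.1831]
ee_rot: [-0.002, 0.287, 0.958, 0.0]
contact_force: [-0.1, -0.3, -1.0]
width: 0.0003
gripper_force: 0.0
```

Call:
servo_tool:
  increments:
    - [0,0,1.0,0,0,0,1]
    - [0,0,1.0,0,0,0,1]
    - [0,0,0.8,0,0,0,1]
    - [0,0,0,0,0,0,1]
    - [0,0,0,0,0,0,1]

```text
clock: 6.45
position: [0.5748, -0.2631, 0.1576]
ee_rot: [0.0, 0.286, 0.958, -0.0]
contact_force: [0.2, -0.8, -0.5]
width: 0.0002
gripper_force: 0.0
```

Call:
servo_tool:
  increments:
    - [0.5,0,0,0,0,0,1]
    - [0.5,0,0,0,0,0,1]
    - [0.3,0,0,0,0,0,1]
    - [0.3,0,0,0,0,0,1]
    - [0,0,0,0,0,0,1]

```text
clock: 6.95
position: [0.5613, -0.2543, 0.1577]
ee_rot: [0.001, 0.286, 0.958, -0.0]
contact_force: [0.6, -0.8, 0.7]
width: 0.0001
gripper_force: 0.5
```

Call:
servo_tool:
  increments:
    - [0.7,-0.14,0,0,0,4,1]
    - [0.7,-0.14,0,0,0,4,1]
    - [0.7,-0.14,0,0,0,4,1]
    - [0.7,-0.14,0,0,0,4,1]
    - [0.7,-0.14,0,0,0,4,1]

```text
clock: 7.45
position: [0.5309, -0.2387, 0.1579]
ee_rot: [0.002, 0.449, 0.893, -0.002]
contact_force: [-0.0, -5.1, -0.1]
width: 0.0002
gripper_force: 2.0
```

Call:
servo_tool:
  increments:
    - [0.7,-0.14,0,0,0,4,1]
    - [0.7,-0.14,0,0,0,4,1]
    - [0.7,-0.14,0,0,0,4,1]
    - [0.7,-0.14,0,0,0,4,1]
    - [0.7,-0.14,0,0,0,4,1]

```text
clock: 7.95
position: [0.5073, -0.2112, 0.1579]
ee_rot: [0.001, 0.598, 0.802, -0.002]
contact_force: [-2.0, -5.3, -0.1]
width: 0.0002
gripper_force: 2.1
```

Call:
servo_tool:
  increments:
    - [0.7,-0.14,0,0,0,4,1]
    - [0.7,-0.14,0,0,0,4,1]
    - [0.7,-0.14,0,0,0,4,1]
    - [0,0,0,0,0,0,1]
    - [0,0,0,0,0,0,1]

```text
clock: 8.45
position: [0.4988, -0.1898, 0.1575]
ee_rot: [0.0, 0.677, 0.736, -0.0]
contact_force: [-0.3, -1.7, 0.9]
width: -0.0
gripper_force: 0.6
```

```bash
python3 - <<'E'
from h import *
s,o=look('wrist','w2'); H=dict(valve_axis=.154,lever_grip=.161,slot_mouth=.154,bolt_nose=.154,bolt_tab=.172)
_,o2=look('top','t2')
for c,l,uv,k in o+o2: print(l,atz(c,uv,H[l]))
m=yaw(s);print(s['position'],np.degrees(np.arctan2(m[1,0],m[0,0])))
E
```

```text
wrist valve_axis 0.72 [521.3, 202.5]
wrist lever_grip 0.81 [328.2, 216.9]
wrist bolt_nose 0.92 [567.2, 93.9]
top valve_axis 0.78 [410.7, 178.0]
top lever_grip 0.78 [416.3, 218.2]
top slot_mouth 0.86 [390.2, 179.5]
top bolt_tab 0.59 [351.3, 166.1]
valve_axis [ 0.5917 -0.1546  0.154 ]
lever_grip [ 0.5013 -0.1671  0.161 ]
bolt_nose [ 0.5987 -0.1054  0.154 ]
valve_axis [ 0.5941 -0.1551  0.154 ]
lever_grip [ 0.5076 -0.1637  0.161 ]
slot_mouth [ 0.5897 -0.1114  0.154 ]
bolt_tab [ 0.612  -0.0271  0.172 ]
[ 0.4988 -0.1898  0.1575] 94.82349737913579
```

View pics/w2.png

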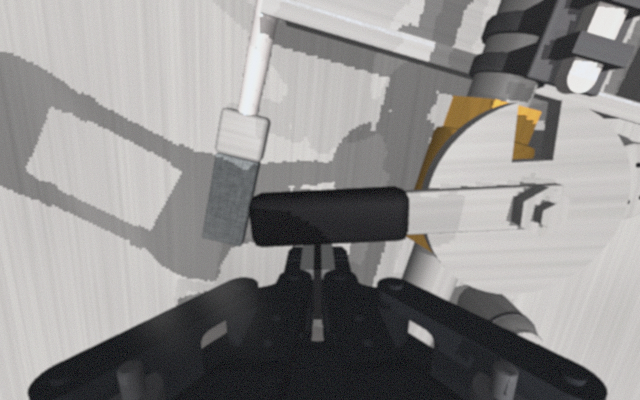

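The wrist view shows the slot centre at about (535,130), the bolt nose at (582,80) and the disc centre at about (530,195). About 17 to 20° remain, so I'll push 14° and look again.

Call:
servo_tool:
  increments:
    - [0.61,-0.12,0,0,0,3.5,1]
    - [0.61,-0.12,0,0,0,3.5,1]
    - [0.61,-0.12,0,0,0,3.5,1]
    - [0.61,-0.12,0,0,0,3.5,1]
    - [0,0,0,0,0,0,1]

```text
clock: 9.55
position: [0.4935, -0.1649, 0.1572]
ee_rot: [-0.0, 0.762, 0.648, -0.001]
contact_force: [-0.9, -0.8, 1.2]
width: 0.0002
gripper_force: 0.8
```

```bash
python3 - <<'E'
from h import *
s,o=look('wrist','w3'); H=dict(valve_axis=.154,lever_grip=.161,slot_mouth=.154,bolt_nose=.154,bolt_tab=.172)
for c,l,uv,k in o: print(l,atz(c,uv,H[l]))
m=yaw(s);print(s['position'],np.degrees(np.arctan2(m[1,0],m[0,0])))
E
```

```text
wrist valve_axis 0.7 [518.4, 205.6]
wrist bolt_nose 0.63 [540.5, 93.4]
valve_axis [ 0.5907 -0.1546  0.154 ]
bolt_nose [ 0.5994 -0.1053  0.154 ]
[ 0.4935 -0.1649  0.1572] 80.78897937663844
```

View pics/w3.png

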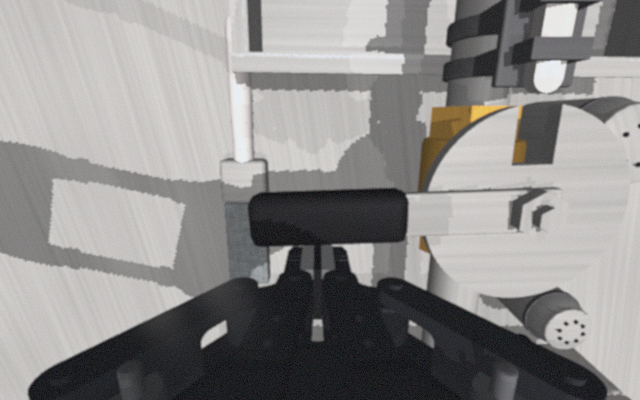

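The slot at about (540,130) now nearly faces the bolt nose at (547,90). I'll measure the edges in an enlarged crop.

```bash
python3 - <<'E'
import cv2
im=cv2.imread('pics/w3.png')[0:200,440:640]
cv2.imwrite('pics/w3c.png',cv2.resize(im,(600,600),interpolation=cv2.INTER_CUBIC))
E
```

```text
(no output)
```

View pics/w3c.png

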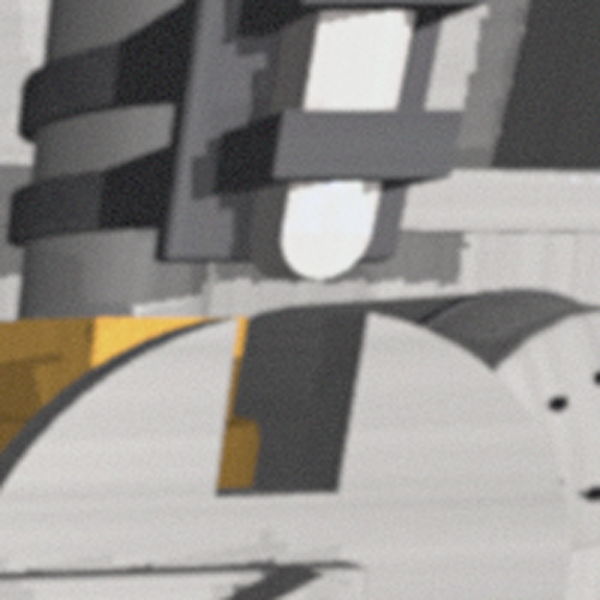

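Slot and bar midlines are within about 1 mm. One small nudge, then back off and rise.

Call:
servo_tool:
  increments:
    - [0.15,0,0,0,0,0,1]
    - [0,0,0,0,0,0,1]
    - [-1.0,0,0,0,0,0,1]
    - [-1.0,0,0,0,0,0,1]
    - [0,0,-2,0,0,0,1]

```text
clock: 10.35
position: [0.4896, -0.1841, 0.1752]
ee_rot: [-0.003, 0.762, 0.647, -0.001]
contact_force: [0.1, 0.2, -0.3]
width: -0.0002
gripper_force: 0.0
```

Call:
servo_tool:
  increments:
    - [0,0,-2.5,0,0,0,1]
    - [0,0,-2.5,0,0,0,1]
    - [0,0,-2.5,0,0,0,1]
    - [3.3,1.6,0,0,0,0,1]
    - [3.3,1.6,0,0,0,0,1]

```text
clock: 10.85
position: [0.5343, -0.1243, 0.2537]
ee_rot: [0.001, 0.763, 0.647, 0.001]
contact_force: [1.2, -0.3, -0.7]
width: 0.0001
gripper_force: 0.0
```

Call:
servo_tool:
  increments:
    - [3.3,1.6,0,0,0,0,1]
    - [3.3,1.6,0,0,0,0,1]
    - [3.3,1.6,0,0,0,0,1]
    - [3.3,1.6,0,0,0,0,1]
    - [0,0,0,0,0,0,1]

```text
clock: 11.35
position: [0.6203, -0.0004, 0.2517]
ee_rot: [-0.001, 0.761, 0.649, 0.002]
contact_force: [-0.2, -0.0, 0.1]
width: -0.0
gripper_force: 0.0
```

```bash
python3 - <<'E'
from h import *
s,o=look('wrist','w4'); H=dict(valve_axis=.154,lever_grip=.161,slot_mouth=.154,bolt_nose=.154,bolt_tab=.172)
_,o2=look('top','t4')
_,o3=look('scene','s4')
for c,l,uv,k in o+o2+o3: print(l,atz(c,uv,H[l]))
m=yaw(s);print(s['position'],np.degrees(np.arctan2(m[1,0],m[0,0])))
a=cv2.imread('pics/s4.png')[150:290,170:350]; cv2.imwrite('pics/s4c.png',cv2.resize(a,None,fx=4,fy=4,interpolation=cv2.INTER_CUBIC))
E
```

```text
wrist bolt_tab 0.38 [311.9, 254.1]
top valve_axis 0.75 [411.9, 174.0]
top slot_mouth 0.86 [388.1, 175.4]
top bolt_tab 0.69 [356.3, 165.2]
scene valve_axis 0.8 [246.6, 214.3]
scene lever_grip 0.94 [251.4, 187.6]
scene slot_mouth 0.68 [265.4, 212.1]
scene bolt_nose 0.53 [266.4, 218.4]
scene bolt_tab 0.7 [296.5, 216.0]
bolt_tab [ 0.6105 -0.0344  0.172 ]
valve_axis [ 0.6028 -0.1578  0.154 ]
slot_mouth [ 0.5985 -0.107   0.154 ]
bolt_tab [ 0.6142 -0.0375  0.172 ]
valve_axis [ 0.5891 -0.158   0.154 ]
lever_grip [ 0.5101 -0.1475  0.161 ]
slot_mouth [ 0.5857 -0.1108  0.154 ]
bolt_nose [ 0.6049 -0.1081  0.154 ]
bolt_tab [ 0.6149 -0.032   0.172 ]
[ 0.6203 -0.0004  0.2517] 80.94168196098008
```

View pics/s4c.png

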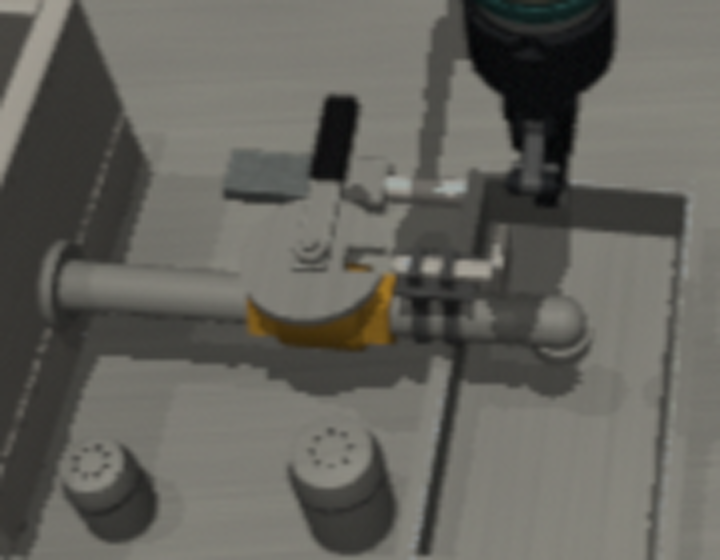

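The scene crop shows the slot facing the bolt nose at about (355,262) and the shut fingers standing behind the tab at (495,255). I'll descend behind the tab.

Call:
servo_tool:
  increments:
    - [0,0,2.2,0,0,0,1]
    - [0,0,2.2,0,0,0,1]
    - [0,0,2.0,0,0,0,1]
    - [0,0,1.0,0,0,0,1]
    - [0,0,0.8,0,0,0,1]

```text
clock: 12.75
position: [0.6178, -0.0035, 0.1696]
ee_rot: [-0.0, 0.762, 0.648, -0.0]
contact_force: [-0.4, -0.0, 0.2]
width: 0.0004
gripper_force: 0.0
```

Call:
servo_tool:
  increments:
    - [-0.6,-0.1,0,0,0,0,1]
    - [-0.6,-0.05,0,0,0,0,1]
    - [-0.4,0,0,0,0,0,1]
    - [-0.4,0,0,0,0,0,1]
    - [-0.3,0,0,0,0,0,1]

```text
clock: 13.25
position: [0.6133, -0.0259, 0.1713]
ee_rot: [0.0, 0.762, 0.648, 0.001]
contact_force: [0.3, 2.7, 2.5]
width: 0.0001
gripper_force: 1.3
```

Call:
servo_tool:
  increments:
    - [-0.3,0,0,0,0,0,1]
    - [-0.3,0,0,0,0,0,1]
    - [-0.3,0,0,0,0,0,1]
    - [-0.3,0,0,0,0,0,1]
    - [-0.3,0,0,0,0,0,1]

```text
clock: 13.75
position: [0.6104, -0.041, 0.1703]
ee_rot: [0.0, 0.762, 0.648, 0.0]
contact_force: [1.4, 3.0, 1.8]
width: -0.0003
gripper_force: 1.3
```

Call:
servo_tool:
  increments:
    - [-0.25,0,0,0,0,0,1]
    - [-0.25,0,0,0,0,0,1]
    - [-0.15,0,0,0,0,0,1]
    - [-0.1,0,0,0,0,0,1]
    - [0,0,0,0,0,0,1]

```text
clock: 14.25
position: [0.6095, -0.0462, 0.1703]
ee_rot: [-0.001, 0.762, 0.648, 0.002]
contact_force: [2.5, 8.0, 2.0]
width: -0.0001
gripper_force: 3.9
```

Call:
servo_tool:
  increments:
    - [-0.2,0,0,0,0,0,1]
    - [-0.2,0,0,0,0,0,1]
    - [-0.2,0,0,0,0,0,1]
    - [0,0,0,0,0,0,1]
    - [0,0,0,0,0,0,1]

```text
clock: 14.75
position: [0.6093, -0.0466, 0.1704]
ee_rot: [-0.004, 0.762, 0.647, 0.006]
contact_force: [4.4, 20.5, 1.8]
width: -0.0001
gripper_force: 10.2
```

The bolt is against a hard stop, so I'll back off, rise and check.

Call:
servo_tool:
  increments:
    - [1.0,0,0,0,0,0,1]
    - [1.5,0,0,0,0,0,1]
    - [1.5,0,0,0,0,0,1]
    - [0,0,-2.5,0,0,0,1]
    - [0,0,-2.5,0,0,0,1]

```text
clock: 15.25
position: [0.6137, -0.0139, 0.2196]
ee_rot: [-0.001, 0.762, 0.648, -0.002]
contact_force: [-0.9, 0.0, 0.7]
width: -0.0003
gripper_force: 0.0
```

Call:
servo_tool:
  increments:
    - [-1.5,-1.5,-2.5,0,0,0,1]
    - [-3,-2,-1.5,0,0,0,1]
    - [-3,-3,0,0,0,0,1]
    - [-3,-3,0,0,0,0,1]
    - [0,0,0,0,0,0,1]

```text
clock: 15.75
position: [0.4996, -0.1049, 0.2605]
ee_rot: [-0.0, 0.763, 0.646, -0.002]
contact_force: [0.7, -0.8, 0.9]
width: -0.0001
gripper_force: 0.0
```

```bash
python3 - <<'E'
from h import *
s,o=look('wrist','w5'); H=dict(valve_axis=.154,lever_grip=.161,slot_mouth=.154,bolt_nose=.154,bolt_tab=.172)
for c,l,uv,k in o: print(l,atz(c,uv,H[l]))
print(s['position'],s['contact_force'])
E
```

```text
wrist valve_axis 0.85 [437.8, 241.6]
wrist lever_grip 0.79 [328.9, 247.4]
wrist slot_mouth 0.89 [433.0, 180.9]
wrist bolt_nose 0.68 [436.6, 212.4]
wrist bolt_tab 0.65 [456.5, 119.6]
valve_axis [ 0.5938 -0.1578  0.154 ]
lever_grip [ 0.502 -0.145  0.161]
slot_mouth [ 0.5931 -0.1044  0.154 ]
bolt_nose [ 0.5944 -0.1315  0.154 ]
bolt_tab [ 0.6061 -0.058   0.172 ]
[ 0.4996 -0.1049  0.2605] [ 0.6682 -0.7526  0.8901]
```

View pics/w5.png

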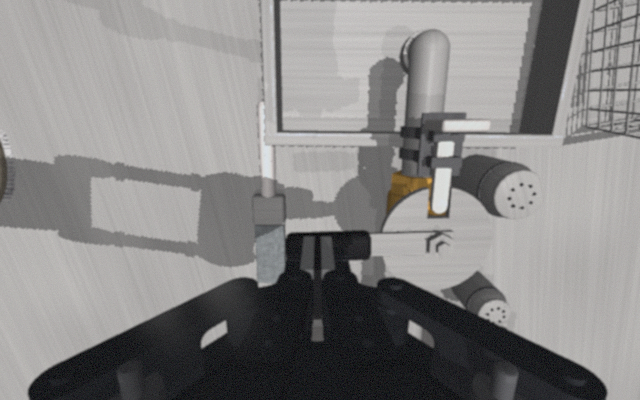

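The bolt nose (437,212) sits deep in the slot, the tab (465,125) is against its strap, and the hand is clear above.

```bash
python3 -c "
from rig import manip
print(manip.sign_off())"
```

```text
the job is handed in; nothing more can be done
None
```

I pushed the drain valve shut and the slide bolt home through the disc slot to its stop, then handed the job in with the hand clear; the last wrist view showed the nose deep in the slot and the tab against its strap, though the hand-in returned no verdict.

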